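Swap the steel roses onto the plinths of their own size

ROBOT

A 6-joint arm with a two-finger parallel gripper is mounted at the origin on the work surface. World frame = base frame: x ahead of the robot, y to its left, z up, the work surface at z = 0. Lengths are in m, angles in rad, forces in N, time in s.
With the tool pointing down it reaches from about 0.25 to 0.725 m from the base axis. Payload 4 kg.
Tool frame: the origin (TCP) lies on the centre line of the jaws, within the pads' length; the fingertips stand ahead of it and the grasp point (between the pads) lies 11 mm behind it (bot.tip_extent is the z of the fingertips in the tool frame, in m); z points along the fingers, y is the direction in which the jaws open and shut (so a half turn about z gives the same grasp; the last joint's range is limited). The gripper opens to 85 mm and grips with 20 to 120 N. Pads are 22 mm wide; open, the fingers measure 114 mm over their backs; the gripper's body (76 mm by 85 mm) begins 54 mm behind the grasp point. The pads swing forward as they close: fully open they stand 13 mm farther back than shut.
Start: joints at [1.33, 0.241, 0.005, 1.335, 0, 1.571], TCP at [0.119, 0.486, 0.239] pointing down, gripper open.
Joint ranges: [-2.72, 2.72], [-1.05, 1.87], [-1.09, 1.28], [-1.99, 2.15], [-1.42, 1.44], [-3.14, 3.14]. Speed limits (rad/s): [2.79, 2.79, 3.14, 3.14, 3.14, 3.14].

INTERFACE

Orientations are given as a unit quaternion [x, y, z, w].
In Python, from workcell import bot gives the robot as it stands.
- The arm moves only by the shell command python3 -m jog 'ROWS'. ROWS is JSON, a list that holds one entry, the list of rows, each a list of 7 numbers: the shift along the world's x, y, z in m, then the turn, a rotation vector about the world's x, y, z in degrees, then the closure in counts, from 0 (fully open) to 255 (shut). In form: [[[tx, ty, tz, ax, ay, az, fingers], ...]]. A call has 1 to 10 rows; each row is the pose to reach, as a shift and turn from the pose commanded when the call began; what a row does not reach only later rows make up. A row lasts 1/12 s, in which the tool goes at most 41.7 mm and 7.16 degrees, less where a joint would pass 70% of its speed; a pose out of reach is approached as far as the arm can. A call with a gripper value outside its range is refused whole. The fingers move at their own pace and stop on an object; the grip force is fixed at half the most. Time passes only in rows, so rows that repeat a pose let the fingers close. It gives the time, the measured TCP pose, the force and the opening at its end, in the units of the state.
- bot.get_obs(): the state, without advancing time (a new reading comes with each control period).
- bot.camera(name): name is "scene" or "top" or "wrist"; returns the picture (420x560x3 uint8, blue, green, red); there is no depth.
- bot.camera_model(name): a dict with "K" (3x3 intrinsics, pixels), "T" (4x4, takes a point from camera to world coordinates). Camera axes: x right, y down, z forward; pixel columns grow to the right and rows downward; lengths in m; the calibration is good to about 2 mm. A picture is of the moment at which its call begins: read the wrist's pose just before it. camera_model takes no time and is no camera call; for the wrist camera it gives the pose at the moment of the call.
- bot.job_done(): hands the job in, once; it reports no verdict.
The state is a dict: "clock": time; "joint_pos": joint angles; "joint_vel": joint speeds; "tau": joint torques, N m; "eef_pos": TCP position; "tool_rot": TCP orientation; "ft_force": force on the tool from outside, world axes, zero at the start; "ft_torque": the same for the moment, N m; "grip_width": finger opening in m.
Only numpy, scipy, OpenCV 4.12 (cv2) and the standard library are available. Lean on these libraries where they do the work, as an engineer would, in place of code of your own. Each camera call takes 0.05 s, during which the arm holds its last target. There are 200 camera calls.

TASK

The four welded steel roses have been stood on each other's marble plinths. Swap them round until each rose stands upright in the recess of the plinth of its own size - the smallest rose on the smallest plinth and so on up to the largest rose on the largest plinth - using the empty round steel block to park a rose on the way. Set every rose down gently, without dropping it or toppling any, and leave the jar of rivets where it stands.

Things in the scene. Friction and masses are not known exactly. Their poses are not given: they have to be found in the camera images.
- rose_1: The smallest of four loose steel roses, a tight bud of two rings of petals, about 110 g, 84 mm tall: flat round foot 34 mm wide, 10 mm thick, thin stem with leaves, round petal head 28 mm wide with upright sides from 60 to 80 mm above the origin (grip there from above, at any yaw). Origin: centre of the foot's underside; z up the stem. Stands by itself.
- rose_2: The second smallest of four loose steel roses, a half-open rose of three rings of petals, about 160 g, 86 mm tall: flat round foot 34 mm wide, 10 mm thick, thin stem with leaves, round petal head 40 mm wide with upright sides from 60 to 82 mm above the origin (grip there from above, at any yaw). Origin: centre of the foot's underside; z up the stem. Stands by itself.
- rose_3: The second largest of four loose steel roses, an open rose of four rings of petals, about 220 g, 88 mm tall: flat round foot 34 mm wide, 10 mm thick, thin stem with leaves, round petal head 51 mm wide with upright sides from 60 to 84 mm above the origin (grip there from above, at any yaw). Origin: centre of the foot's underside; z up the stem. Stands by itself.
- rose_4: The largest of four loose steel roses, a full-blown rose of four rings of petals, about 300 g, 90 mm tall: flat round foot 34 mm wide, 10 mm thick, thin stem with leaves, round petal head 62 mm wide with upright sides from 60 to 86 mm above the origin (grip there from above, at any yaw). Origin: centre of the foot's underside; z up the stem. Stands by itself.
- plinth_1: The smallest of four square white marble plinths, 72 mm square, 30 mm high, fixed to the bench. In its top's middle is a round recess 50 mm wide, 8 mm deep (floor 22 mm above the bench), for any rose's foot. Origin: centre of the underside; x, y along its sides, z up. At the start it carries a rose that is not its own.
- plinth_2: The second smallest of four square white marble plinths, 88 mm square, 30 mm high, fixed to the bench. In its top's middle is a round recess 50 mm wide, 8 mm deep (floor 22 mm above the bench), for any rose's foot. Origin: centre of the underside; x, y along its sides, z up. At the start it carries a rose that is not its own.
- plinth_3: The second largest of four square white marble plinths, 104 mm square, 30 mm high, fixed to the bench. In its top's middle is a round recess 50 mm wide, 8 mm deep (floor 22 mm above the bench), for any rose's foot. Origin: centre of the underside; x, y along its sides, z up. At the start it carries a rose that is not its own.
- plinth_4: The largest of four square white marble plinths, 120 mm square, 30 mm high, fixed to the bench. In its top's middle is a round recess 50 mm wide, 8 mm deep (floor 22 mm above the bench), for any rose's foot. Origin: centre of the underside; x, y along its sides, z up. At the start it carries a rose that is not its own.
- block: Round dark steel holding block, 84 mm across and 30 mm high, fixed to the bench, with the same round recess in its top (50 mm across, 8 mm deep, floor 22 mm above the bench). Empty at the start: the free parking place. Origin: centre of the underside; z up.
- rivet_jar: Bystander: a loose glass jar of rivets with a steel screw lid, 60 mm across and 82 mm tall. Origin: centre of its underside; z up. To be left where it stands.
There are look-alikes about, which are no part of the job. Leave any blue look-alike of the rose_4 alone. Leave any green look-alike of the plinth_1 alone.

How it is judged:
By the outcome, as a careful person would: the job done as asked, in the order asked, and still so for the second after the job is handed in, with the robot touching nothing.
It also fails if it takes over 136 s, if anything falls off the work surface, if the arm or the gripper's body presses on something with over 40 N, if the wrist force passes 120 N, or if a joint passes its speed limit or range.

## Working session

There is one attempt and no reset: what is moved stays moved. The work goes in short steps, Python scripts to look and compute and a shell command to move; the robot and the scene stay as the last step left them, time stands still between calls to the robot, and variables do not carry over. Pictures are saved under pics/ and viewed, about 12 in all and at most 16, crops included, and the job is handed in when it is done.

```bash
mkdir -p pics; ls
python3 - <<'E'
from workcell import bot
import cv2
o=bot.get_obs();print(o['clock'],o['eef_pos'],o['tool_rot'],o['grip_width'],bot.tip_extent)
for n in('top','scene'):
    cv2.imwrite(f'pics/{n}0.png',bot.camera(n)); m=bot.camera_model(n);print(m['K'],m['T'])
E
```

```text
pics
0.0 [0.11907077 0.48497115 0.2384201 ] [ 1.20123383e-01  9.92758417e-01 -1.03665962e-03 -1.56670641e-04] 0.08539883883023305 0.008
[[423.45456368   0.         286.58374538]
 [  0.         423.45456368 208.40785069]
 [  0.           0.           1.        ]] [[ 0.02849762 -0.9941108   0.10455436  0.43573471]
 [-0.99940731 -0.03035667 -0.01623244  0.01221353]
 [ 0.01931077 -0.1040298  -0.99438669  0.98110431]
 [ 0.          0.          0.          1.        ]]
[[442.86280257   0.         290.94054091]
 [  0.         442.86280257 203.41137265]
 [  0.           0.           1.        ]] [[ 0.82662122  0.35705028 -0.43498558  0.90723862]
 [ 0.56263755 -0.5083108   0.65196558 -0.59558887]
 [ 0.01167663 -0.7836678  -0.62107039  0.60658039]
 [ 0.          0.          0.          1.        ]]
```

View pics/top0.png

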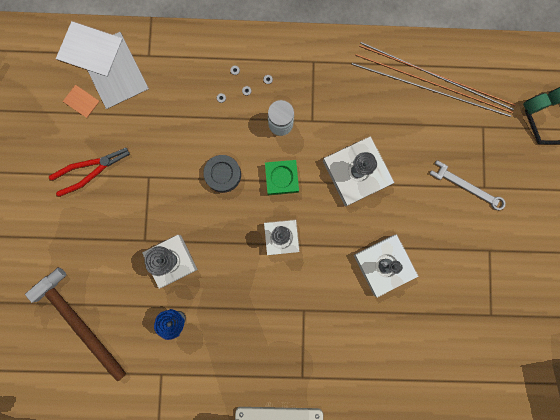

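View pics/scene0.png

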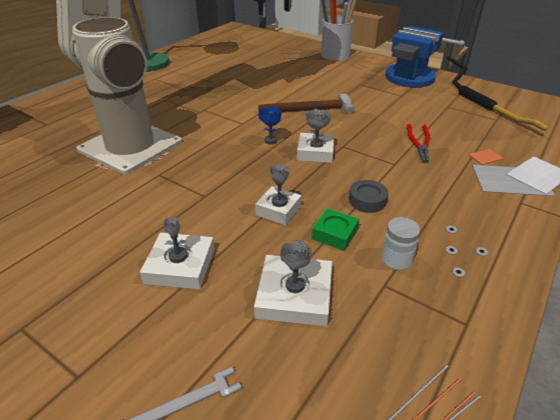

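Run:
```python
import cv2
a=cv2.imread('pics/top0.png')
cv2.imwrite('pics/c1.png',cv2.resize(a[125:305,130:430],None,fx=2.6667,fy=2.6667,interpolation=cv2.INTER_CUBIC))
```

```text
(no output)
```

View pics/c1.png

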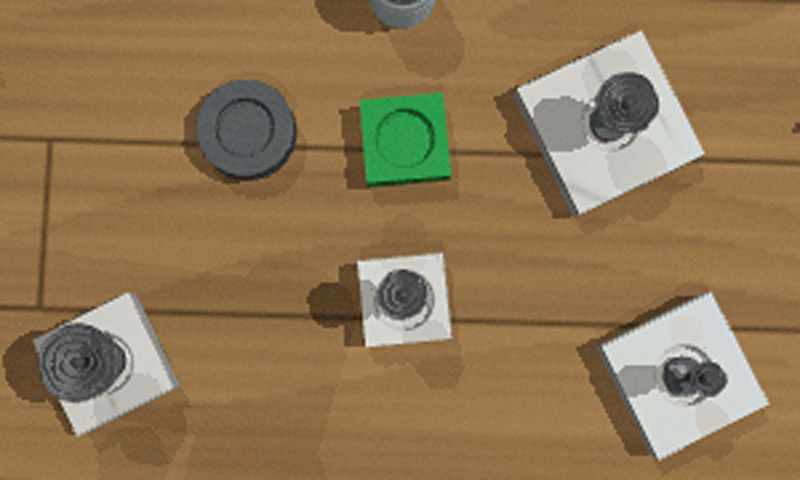

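```bash
cat > h.py <<'E'
import numpy as np
from workcell import bot
def px2w(m,u,v,z):
    K,T=m['K'],m['T']; d=T[:3,:3]@np.linalg.solve(K,[u,v,1]); o=T[:3,3]
    return (o+d*(z-o[2])/d[2]).round(4)
E
python3 - <<'E'
from h import *
m=bot.camera_model('top')
for n,u,v,z in [('block',245,128,.03),('P4',610.5,121,.03),('P3',685,375,.03),('P1',404.5,300.5,.03),('P2',103.5,364.5,.03),('green',406,139,.03),
 ('r1',711,377,.1),('r3',629,102,.105),('r4',81,362,.106),('r2',404,293,.104),('jar',405,0,.08)]:
    print(n,px2w(m,130+(u+.5)/2.6667-.5,125+(v+.5)/2.6667-.5,z))
m=bot.camera_model('top');print('blue',px2w(m,169,323,.085),'jar',px2w(m,281,112,.082))
o=bot.get_obs();print(o['eef_pos'],o['joint_pos'])
w=bot.camera_model('wrist');print(w['T'],w['K'])
E
```

```text
block [0.6128 0.1467 0.03  ]
P4 [ 0.6289 -0.1656  0.03  ]
P3 [ 0.4146 -0.2306  0.03  ]
P1 [0.4701 0.0065 0.03  ]
P2 [0.4097 0.2551 0.03  ]
green [0.6077 0.0093 0.03  ]
r1 [ 0.4152 -0.233   0.1   ]
r3 [ 0.6295 -0.1661  0.105 ]
r4 [0.4132 0.2529 0.106 ]
r2 [0.4732 0.0075 0.104 ]
jar [0.714  0.0137 0.08  ]
blue [0.2855 0.2328 0.085 ] jar [0.7418 0.0158 0.082 ]
[0.1191226  0.48502952 0.23850817] [ 1.32997656e+00  2.41313809e-01  3.84402185e-03  1.33519664e+00
 -2.05959833e-05  1.57082458e+00]
[[ 0.23686209  0.92892618  0.28459182  0.04670582]
 [ 0.97154218 -0.22603118 -0.07082154  0.503392  ]
 [-0.00146136  0.2932679  -0.95602918  0.37343034]
 [ 0.          0.          0.          1.        ]] [[320.09869065   0.         277.00055875]
 [  0.         320.09869065 203.96058486]
 [  0.           0.           1.        ]]
```

```bash
python3 -m jog '[[[0.296,-0.718,-0.03,0,0,0,0],[0.296,-0.718,-0.03,0,0,0,0],[0.296,-0.718,-0.03,0,0,0,0],[0.296,-0.718,-0.03,0,0,0,0],[0.296,-0.718,-0.03,0,0,0,0],[0.296,-0.718,-0.03,0,0,0,0],[0.296,-0.718,-0.03,0,0,0,0],[0.296,-0.718,-0.03,0,0,0,0],[0.296,-0.718,-0.03,0,0,0,0],[0.296,-0.718,-0.03,0,0,0,0]]]'
```

```text
clock: 0.93
eef_pos: [0.2778, 0.0988, 0.2232]
tool_rot: [0.12, 0.993, 0.0, 0.0]
ft_force: [1.5, 0.7, -0.7]
grip_width: 0.0857
```

```bash
python3 -m jog '[[[0.137,-0.334,-0.02,0,0,0,0],[0.137,-0.334,-0.02,0,0,0,0],[0.137,-0.334,-0.02,0,0,0,0],[0.137,-0.334,-0.02,0,0,0,0],[0.137,-0.334,-0.02,0,0,0,0],[0.137,-0.334,-0.02,0,0,0,0],[0.137,-0.334,-0.02,0,0,0,0],[0.137,-0.334,-0.02,0,0,0,0],[0.137,-0.334,-0.02,0,0,0,0],[0.137,-0.334,-0.02,0,0,0,0]]]'
python3 - <<'E'
from h import *
import cv2
m=bot.camera_model('wrist');cv2.imwrite('pics/w1.png',bot.camera('wrist'))
o=bot.get_obs();print(o['eef_pos'],o['joint_pos'])
T=np.linalg.inv(m['T'])
for p in [(.4152,-.233,.105),(.4146,-.2306,.03)]:
    c=T@[*p,1];print((m['K']@c[:3]/c[2])[:2])
E
```

```text
clock: 1.77
eef_pos: [0.4164, -0.2381, 0.202]
tool_rot: [0.123, 0.992, -0.001, 0.0]
ft_force: [1.4, 0.1, -0.3]
grip_width: 0.0854
[ 0.41510183 -0.23547856  0.20200252] [-5.15976038e-01  2.17380665e-01 -1.23974993e-01  1.23106434e+00
 -5.87167892e-05 -2.71381357e-01]
[282.5533469 205.3125328]
[283.59688001 181.42105884]
```

View pics/w1.png

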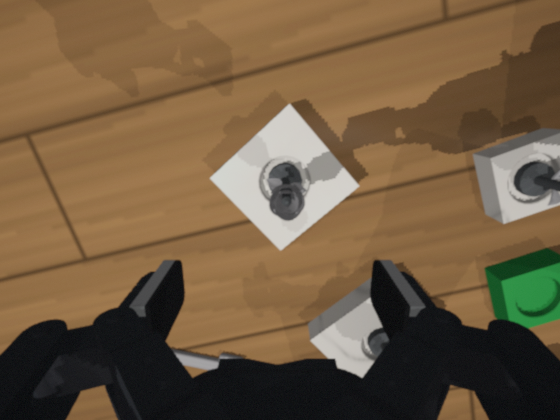

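```bash
python3 -m jog '[[[0,0.003,-0.02,0,0,0,0],[0,0.003,-0.04,0,0,0,0],[0,0.003,-0.06,0,0,0,0],[0,0.003,-0.08,0,0,0,0],[0,0.003,-0.09,0,0,0,0],[0,0.003,-0.10,0,0,0,0],[0,0.003,-0.11,0,0,0,0],[0,0.003,-0.117,0,0,0,0],[0,0.003,-0.12,0,0,0,0],[0,0.003,-0.12,0,0,0,0]]]'
python3 -m jog '[[[0,0,0,0,0,0,60],[0,0,0,0,0,0,120],[0,0,0,0,0,0,150],[0,0,0,0,0,0,170],[0,0,0,0,0,0,190],[0,0,0,0,0,0,210],[0,0,0,0,0,0,230],[0,0,0,0,0,0,255],[0,0,0,0,0,0,255],[0,0,0,0,0,0,255]]]'
```

```text
clock: 2.65
eef_pos: [0.4142, -0.2294, 0.0827]
tool_rot: [0.12, 0.993, 0.0, -0.001]
ft_force: [0.1, -0.2, -0.1]
grip_width: 0.0854
clock: 3.48
eef_pos: [0.4153, -0.2307, 0.0838]
tool_rot: [0.12, 0.993, -0.0, 0.001]
ft_force: [0.1, -0.2, 5.0]
grip_width: 0.0261
```

```bash
python3 -m jog '[[[0,0,0,0,0,0,255],[0,0,0,0,0,0,255],[0,0,0.005,0,0,0,255],[0,0,0.015,0,0,0,255],[0,0,0.03,0,0,0,255],[0,0,0.055,0,0,0,255],[0,0,0.08,0,0,0,255],[0,0,0.105,0,0,0,255],[0,0,0.125,0,0,0,255],[0,0,0.13,0,0,0,255]]]'
python3 - <<'E'
from h import *
import cv2
cv2.imwrite('pics/s1.png',bot.camera('scene'))
o=bot.get_obs();print(o['eef_pos'],o['grip_width'],o['ft_force'])
E
```

```text
clock: 4.32
eef_pos: [0.4164, -0.2311, 0.2165]
tool_rot: [0.12, 0.993, -0.001, 0.003]
ft_force: [0.8, 0.9, -0.6]
grip_width: 0.026
[ 0.41619628 -0.23103047  0.21569333] 0.02626851927205558 [ 0.62750269 -0.00253454 -0.04549257]
```

View pics/s1.png

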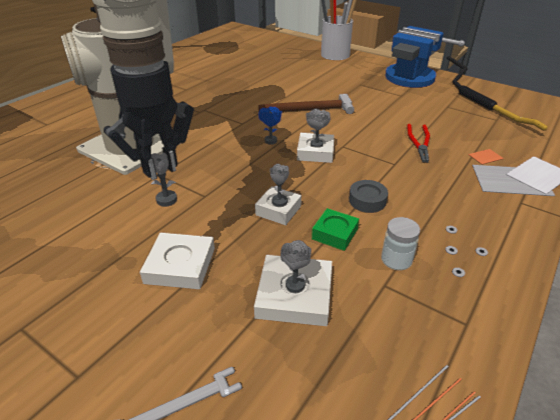

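```bash
python3 -m jog '[[[0.008,0.015,0,0,0,0,255],[0.023,0.045,0,0,0,0,255],[0.04,0.077,0,0,0,0,255],[0.058,0.11,0,0,0,0,255],[0.076,0.144,0,0,0,0,255],[0.094,0.178,0,0,0,0,255],[0.111,0.212,0,0,0,0,255],[0.129,0.246,0,0,0,0,255],[0.147,0.28,0,0,0,0,255],[0.165,0.314,0,0,0,0,255]]]'
python3 -m jog '[[[0.015,0.028,0,0,0,0,255],[0.024,0.047,0,0,0,0,255],[0.03,0.058,0,0,0,0,255],[0.033,0.063,0,0,0,0,255],[0.033,0.063,0,0,0,0,255],[0.033,0.063,-0.02,0,0,0,255],[0.033,0.063,-0.05,0,0,0,255],[0.033,0.063,-0.08,0,0,0,255],[0.033,0.063,-0.10,0,0,0,255],[0.033,0.063,-0.10,0,0,0,255]]]'
python3 - <<'E'
from h import *
import cv2
a=bot.camera('top');cv2.imwrite('pics/t2.png',cv2.resize(a[60:260,150:450],None,fx=2.5,fy=2.5))
b=bot.camera('scene');cv2.imwrite('pics/s2.png',cv2.resize(b[100:300,250:520],None,fx=2.5,fy=2.5))
o=bot.get_obs();print(o['eef_pos'],o['joint_pos'],o['grip_width'],o['ft_force'])
E
```

```text
clock: 5.2
eef_pos: [0.5794, 0.0854, 0.2108]
tool_rot: [0.12, 0.993, -0.001, -0.002]
ft_force: [0.8, -0.7, 0.1]
grip_width: 0.0262
clock: 6.03
eef_pos: [0.6082, 0.1441, 0.107]
tool_rot: [0.121, 0.993, -0.002, -0.006]
ft_force: [-1.7, 0.3, -1.9]
grip_width: 0.0258
[0.61184632 0.14528632 0.11243427] [ 2.33236911e-01  5.71714145e-01  1.68492912e-01  1.17060328e+00
 -2.11022250e-04  4.75443269e-01] 0.026006767602919773 [0.61823382 0.00062937 0.03917451]
```

View pics/s2.png

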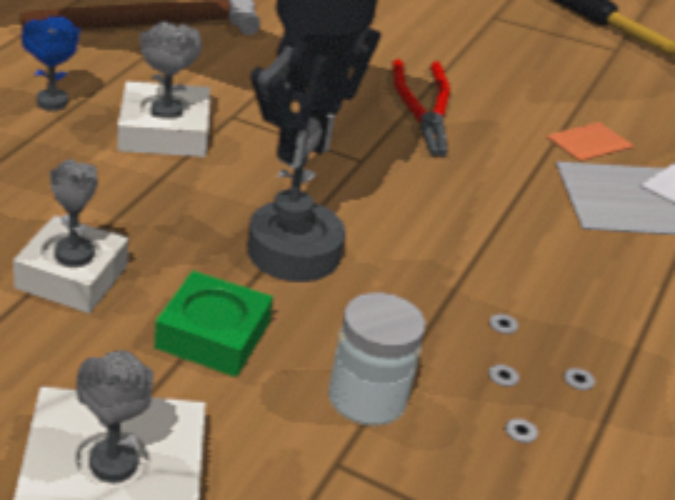

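```bash
python3 -m jog '[[[0.001,0.001,-0.008,0,0,0,255],[0.001,0.001,-0.015,0,0,0,255],[0.001,0.001,-0.02,0,0,0,255],[0.001,0.001,-0.024,0,0,0,255],[0.001,0.001,-0.026,0,0,0,255],[0.001,0.001,-0.027,0,0,0,255],[0.001,0.001,-0.027,0,0,0,255]]]'
python3 -m jog '[[[0,0,-0.001,0,0,0,255],[0,0,-0.001,0,0,0,255],[0,0,-0.001,0,0,0,255]]]'
```

```text
clock: 6.72
eef_pos: [0.6138, 0.1477, 0.086]
tool_rot: [0.12, 0.993, -0.0, -0.0]
ft_force: [0.3, -0.3, -0.8]
grip_width: 0.0261
clock: 6.97
eef_pos: [0.614, 0.1477, 0.0854]
tool_rot: [0.12, 0.993, 0.0, 0.0]
ft_force: [0.2, 0.1, -0.7]
grip_width: 0.0261
```

```bash
python3 -m jog '[[[0,0,-0.001,0,0,0,255],[0,0,-0.001,0,0,0,255],[0,0,-0.001,0,0,0,255]]]'
python3 -m jog '[[[0,0,-0.001,0,0,0,255],[0,0,-0.001,0,0,0,255],[0,0,-0.001,0,0,0,255]]]'
```

```text
clock: 7.22
eef_pos: [0.6139, 0.1477, 0.0842]
tool_rot: [0.12, 0.993, -0.0, -0.0]
ft_force: [-0.6, 0.9, -1.3]
grip_width: 0.0261
clock: 7.47
eef_pos: [0.6142, 0.1476, 0.0839]
tool_rot: [0.12, 0.993, 0.0, 0.0]
ft_force: [-1.6, -0.5, 3.5]
grip_width: 0.0263
```

```bash
python3 -m jog '[[[0,0,0,0,0,0,160],[0,0,0,0,0,0,120],[0,0,0,0,0,0,60],[0,0,0,0,0,0,0],[0,0,0,0,0,0,0],[0,0,0,0,0,0,0],[0,0,0.01,0,0,0,0],[0,0,0.04,0,0,0,0],[0,0,0.08,0,0,0,0],[0,0,0.12,0,0,0,0]]]'
python3 - <<'E'
from h import *
import cv2
b=bot.camera('scene');cv2.imwrite('pics/s3.png',cv2.resize(b[100:330,130:500],None,fx=2,fy=2))
o=bot.get_obs();print(o['eef_pos'],o['grip_width'],o['ft_force'])
E
```

```text
clock: 8.3
eef_pos: [0.6129, 0.1474, 0.2041]
tool_rot: [0.12, 0.993, -0.0, -0.001]
ft_force: [1.5, 0.5, 0.1]
grip_width: 0.0855
[0.61739515 0.14847342 0.21517146] 0.08520636947933488 [2.05145034 0.31388662 7.05971396]
```

View pics/s3.png

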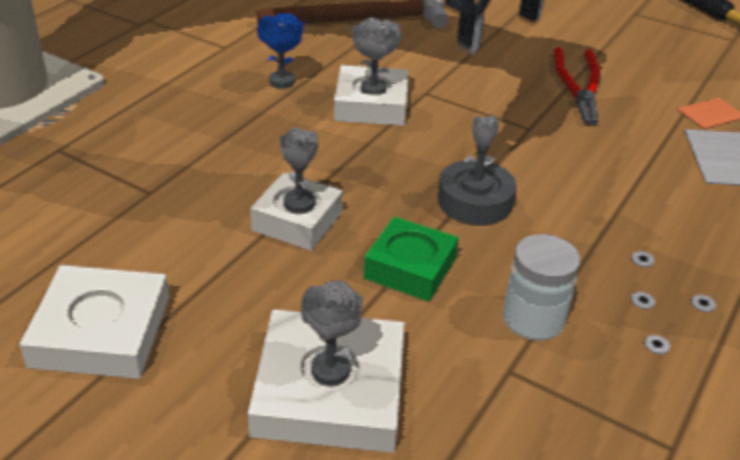

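```bash
python3 -m jog '[[[0.002,-0.03,0,0,0,0,0],[0.004,-0.07,0,0,0,0,0],[0.006,-0.11,0,0,0,0,0],[0.008,-0.15,0,0,0,0,0],[0.01,-0.19,0,0,0,0,0],[0.012,-0.23,0,0,0,0,0],[0.014,-0.27,0,0,0,0,0],[0.015,-0.30,0,0,0,0,0],[0.015,-0.313,0,0,0,0,0],[0.015,-0.313,0,0,0,0,0]]]'
python3 -m jog '[[[0,0,0,0,0,0,0],[0,0,-0.02,0,0,0,0],[0,0,-0.04,0,0,0,0],[0,0,-0.06,0,0,0,0],[0,0,-0.06,0,0,0,0]]]'
python3 - <<'E'
from h import *
import cv2
bot.camera('scene')
o=bot.get_obs();print(o['eef_pos'],o['joint_pos'])
b=bot.camera('scene');cv2.imwrite('pics/s4.png',cv2.resize(b[200:340,180:400],None,fx=3,fy=3))
E
```

```text
clock: 9.18
eef_pos: [0.6286, -0.169, 0.2035]
tool_rot: [0.123, 0.992, -0.0, 0.0]
ft_force: [-0.3, 0.8, 0.1]
grip_width: 0.0849
clock: 9.6
eef_pos: [0.6264, -0.162, 0.1389]
tool_rot: [0.119, 0.993, 0.001, -0.004]
ft_force: [-1.0, 0.7, -1.0]
grip_width: 0.0855
[ 0.62731554 -0.1625268   0.14102282] [-2.53727274e-01  5.91937908e-01  2.80943707e-01  1.26557463e+00
  4.78793381e-04 -1.58766370e-02]
```

View pics/s4.png

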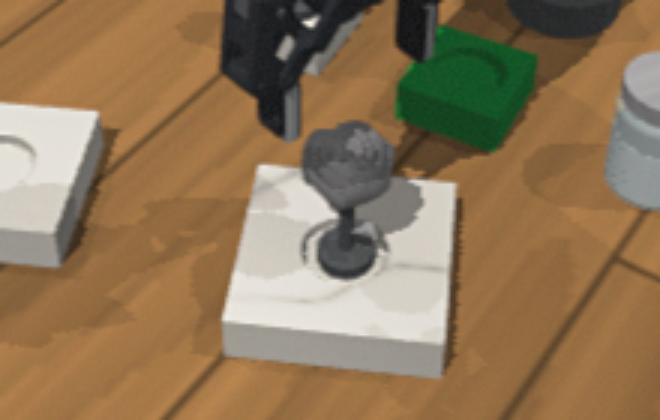

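```bash
python3 -m jog '[[[0.001,-0.002,-0.015,0,0,0,0],[0.001,-0.002,-0.03,0,0,0,0],[0.001,-0.002,-0.045,0,0,0,0],[0.001,-0.002,-0.055,0,0,0,0],[0.001,-0.002,-0.060,0,0,0,0],[0.001,-0.002,-0.060,0,0,0,0],[0.001,-0.002,-0.060,0,0,0,0]]]'
python3 -m jog '[[[0,0,0,0,0,0,50],[0,0,0,0,0,0,80],[0,0,0,0,0,0,100],[0,0,0,0,0,0,120],[0,0,0,0,0,0,140],[0,0,0,0,0,0,160],[0,0,0,0,0,0,200],[0,0,0,0,0,0,255],[0,0,0,0,0,0,255],[0,0,0,0,0,0,255]]]'
```

```text
clock: 10.28
eef_pos: [0.6305, -0.1672, 0.0842]
tool_rot: [0.12, 0.993, -0.0, 0.001]
ft_force: [-0.4, -0.2, -0.4]
grip_width: 0.0853
clock: 11.12
eef_pos: [0.6308, -0.1673, 0.0846]
tool_rot: [0.12, 0.993, 0.0, 0.001]
ft_force: [-0.6, 0.9, 5.6]
grip_width: 0.0493
```

```bash
python3 -m jog '[[[0,0,0,0,0,0,255],[0,0,0.005,0,0,0,255],[0,0,0.015,0,0,0,255],[0,0,0.03,0,0,0,255],[0,0,0.055,0,0,0,255],[0,0,0.075,0,0,0,255],[0,0,0.095,0,0,0,255],[0,0,0.105,0,0,0,255],[0,0,0.11,0,0,0,255],[0,0,0.11,0,0,0,255]]]'
python3 -m jog '[[[-0.008,-0.002,0,0,0,0,255],[-0.028,-0.008,0,0,0,0,255],[-0.058,-0.017,0,0,0,0,255],[-0.09,-0.026,0,0,0,0,255],[-0.122,-0.036,0,0,0,0,255],[-0.154,-0.045,0,0,0,0,255],[-0.184,-0.054,0,0,0,0,255],[-0.204,-0.06,0,0,0,0,255],[-0.2155,-0.063,0,0,0,0,255],[-0.2155,-0.063,0,0,0,0,255]]]'
python3 -m jog '[[[0,0,0,0,0,0,255],[0,0,-0.01,0,0,0,255],[0,0,-0.03,0,0,0,255],[0,0,-0.05,0,0,0,255],[0,0,-0.07,0,0,0,255],[0,0,-0.08,0,0,0,255],[0,0,-0.08,0,0,0,255]]]'
python3 - <<'E'
from h import *
import cv2
bot.camera('scene')
b=bot.camera('scene');cv2.imwrite('pics/s5.png',cv2.resize(b[160:340,100:380],None,fx=2.5,fy=2.5))
o=bot.get_obs();print(o['eef_pos'],o['joint_pos'],o['grip_width'])
E
```

```text
clock: 11.95
eef_pos: [0.6303, -0.1676, 0.1942]
tool_rot: [0.12, 0.993, -0.0, 0.001]
ft_force: [0.3, 0.5, -2.7]
grip_width: 0.0493
clock: 12.78
eef_pos: [0.4116, -0.2303, 0.1922]
tool_rot: [0.121, 0.993, 0.0, -0.002]
ft_force: [-0.7, 0.3, -2.9]
grip_width: 0.0492
clock: 13.37
eef_pos: [0.4139, -0.2289, 0.1102]
tool_rot: [0.119, 0.993, 0.001, -0.002]
ft_force: [-0.2, -0.7, -3.1]
grip_width: 0.0492
[ 0.41537071 -0.229989    0.11279821] [-5.05831080e-01  2.89499219e-01 -2.78397558e-01  1.00364912e+00
  2.48836931e-04 -2.66265755e-01] 0.04984687257988454
```

View pics/s5.png

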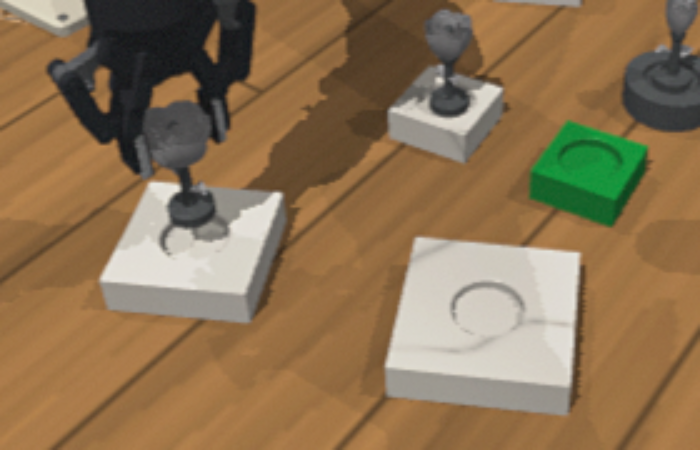

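```bash
python3 -m jog '[[[0,0,-0.008,0,0,0,255],[0,0,-0.016,0,0,0,255],[0,0,-0.021,0,0,0,255],[0,0,-0.024,0,0,0,255],[0,0,-0.026,0,0,0,255],[0,0,-0.027,0,0,0,255],[0,0,-0.027,0,0,0,255]]]'
python3 -m jog '[[[0,0,-0.001,0,0,0,255],[0,0,-0.001,0,0,0,255],[0,0,-0.001,0,0,0,255]]]'
python3 -m jog '[[[0,0,-0.001,0,0,0,255],[0,0,-0.001,0,0,0,255],[0,0,-0.001,0,0,0,255]]]'
```

```text
clock: 14.05
eef_pos: [0.4144, -0.2304, 0.0861]
tool_rot: [0.12, 0.993, 0.0, -0.0]
ft_force: [0.2, 0.8, -2.7]
grip_width: 0.0494
clock: 14.3
eef_pos: [0.4146, -0.2305, 0.0854]
tool_rot: [0.12, 0.993, -0.0, 0.0]
ft_force: [0.4, -0.9, -1.5]
grip_width: 0.0496
clock: 14.55
eef_pos: [0.4148, -0.2305, 0.0846]
tool_rot: [0.12, 0.993, -0.0, 0.0]
ft_force: [0.5, 0.7, 0.7]
grip_width: 0.0494
```

```bash
python3 -m jog '[[[0,0,-0.0005,0,0,0,120],[0,0,0,0,0,0,90],[0,0,0,0,0,0,50],[0,0,0,0,0,0,0],[0,0,0,0,0,0,0],[0,0,0,0,0,0,0],[0,0,0.01,0,0,0,0],[0,0,0.04,0,0,0,0],[0,0,0.08,0,0,0,0],[0,0,0.115,0,0,0,0]]]'
python3 -m jog '[[[0,0.03,0,0,0,0,0],[0,0.07,0,0,0,0,0],[0,0.11,0,0,0,0,0],[0,0.15,0,0,0,0,0],[0,0.19,0,0,0,0,0],[0,0.23,0,0,0,0,0],[0,0.27,0,0,0,0,0],[0,0.31,0,0,0,0,0],[0,0.35,0,0,0,0,0],[0,0.39,0,0,0,0,0]]]'
python3 -m jog '[[[0,0.04,0,0,0,0,0],[0,0.07,0,0,0,0,0],[0,0.09,0,0,0,0,0],[-0.001,0.094,0,0,0,0,0],[-0.001,0.094,0,0,0,0,0],[-0.001,0.094,-0.02,0,0,0,0],[-0.001,0.094,-0.04,0,0,0,0],[-0.001,0.094,-0.055,0,0,0,0],[-0.001,0.094,-0.055,0,0,0,0]]]'
python3 - <<'E'
from h import *
import cv2
bot.camera('scene')
o=bot.get_obs();print(o['eef_pos'],o['joint_pos'])
m=bot.camera_model('wrist');a=bot.camera('wrist');cv2.imwrite('pics/w2.png',a)
b=bot.camera('scene');cv2.imwrite('pics/s6.png',cv2.resize(b[80:300,110:390],None,fx=2.5,fy=2.5))
T=np.linalg.inv(m['T'])
for p in [(.4132,.2529,.108),(.4097,.2551,.03)]:
    c=T@[*p,1];print((m['K']@c[:3]/c[2])[:2])
E
```

```text
clock: 15.38
eef_pos: [0.4138, -0.2301, 0.2004]
tool_rot: [0.12, 0.993, 0.0, -0.001]
ft_force: [1.3, -0.9, 0.1]
grip_width: 0.0857
clock: 16.22
eef_pos: [0.414, 0.1616, 0.1994]
tool_rot: [0.12, 0.993, 0.0, 0.0]
ft_force: [1.1, -0.8, 0.9]
grip_width: 0.0854
clock: 16.97
eef_pos: [0.4113, 0.2507, 0.1412]
tool_rot: [0.121, 0.993, -0.002, -0.003]
ft_force: [-0.8, 0.4, -0.6]
grip_width: 0.0849
[0.41219811 0.25139257 0.14289196] [ 5.47868013e-01  2.76446065e-01 -2.08798644e-01  1.09003278e+00
 -3.48623774e-04  7.90585746e-01]
[279.34709556 242.63509018]
[280.59108588 198.840265  ]
```

View pics/w2.png

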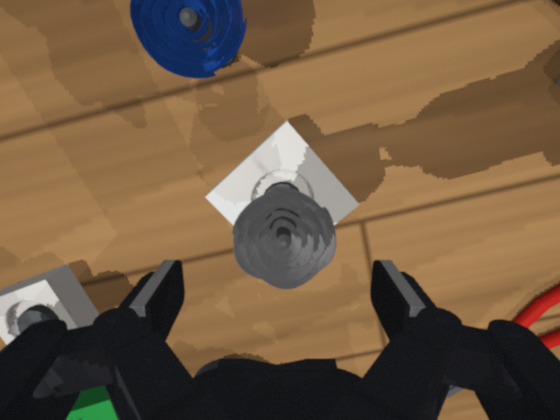

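View pics/s6.png

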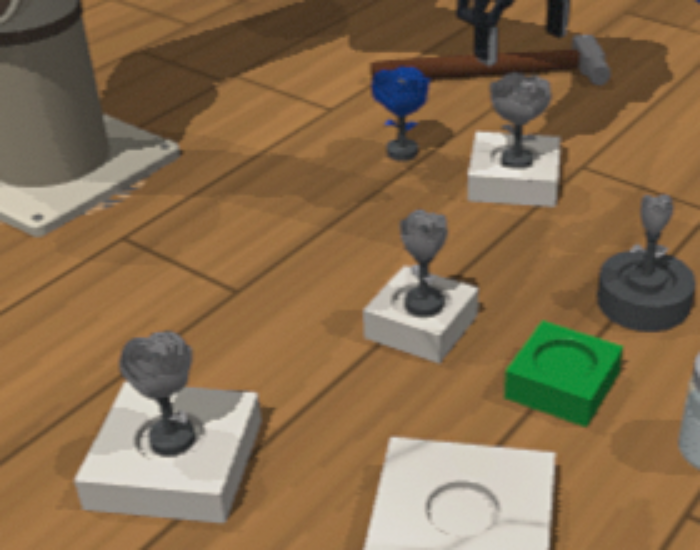

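Run:
```python
from h import *
import cv2
m=bot.camera_model('scene');T=np.linalg.inv(m['T'])
a=bot.camera('scene');a=a[190:310,100:300].copy();s=4
a=cv2.resize(a,None,fx=s,fy=s,interpolation=cv2.INTER_CUBIC)
def P(p):
    c=T@[*p,1];u=(m['K']@c[:3]/c[2])[:2];return u
for z,r in((.022,.017),(.032,.017),(.082,.0255),(.106,.0255)):
    q=np.array([P((.4148+r*np.cos(t),-.2305+r*np.sin(t),z)) for t in np.linspace(0,6.3,40)])
    cv2.polylines(a,[np.int32((q-[100,190])*s+s/2)],False,(0,0,255),1)
cv2.imwrite('pics/s7.png',a)
```

```text
(no output)
```

View pics/s7.png

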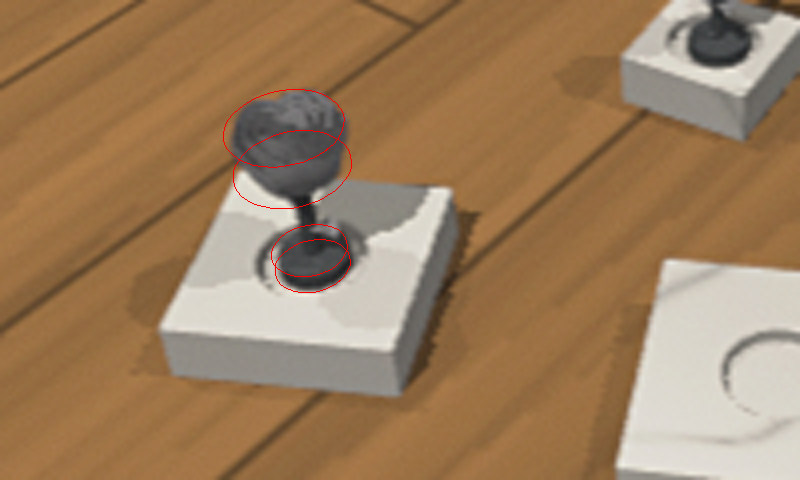

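```bash
python3 -m jog '[[[0.001,0.003,-0.01,0,0,0,0],[0.001,0.003,-0.02,0,0,0,0],[0.001,0.003,-0.03,0,0,0,0],[0.001,0.003,-0.04,0,0,0,0],[0.001,0.003,-0.05,0,0,0,0],[0.001,0.003,-0.058,0,0,0,0],[0.001,0.003,-0.062,0,0,0,0],[0.001,0.003,-0.062,0,0,0,0]]]'
python3 -m jog '[[[0,0,0,0,0,0,30],[0,0,0,0,0,0,50],[0,0,0,0,0,0,65],[0,0,0,0,0,0,80],[0,0,0,0,0,0,100],[0,0,0,0,0,0,140],[0,0,0,0,0,0,200],[0,0,0,0,0,0,255],[0,0,0,0,0,0,255],[0,0,0,0,0,0,255]]]'
python3 -m jog '[[[0,0,0,0,0,0,255],[0,0,0.005,0,0,0,255],[0,0,0.015,0,0,0,255],[0,0,0.03,0,0,0,255],[0,0,0.055,0,0,0,255],[0,0,0.08,0,0,0,255],[0,0,0.105,0,0,0,255],[0,0,0.12,0,0,0,255],[0,0,0.13,0,0,0,255],[0,0,0.13,0,0,0,255]]]'
```

```text
clock: 17.83
eef_pos: [0.4135, 0.2561, 0.0808]
tool_rot: [0.12, 0.993, -0.001, -0.001]
ft_force: [-0.1, -0.6, 0.1]
grip_width: 0.0854
clock: 18.67
eef_pos: [0.4149, 0.2564, 0.0833]
tool_rot: [0.12, 0.993, 0.0, 0.001]
ft_force: [-0.0, -2.4, 6.2]
grip_width: 0.0605
clock: 19.5
eef_pos: [0.4156, 0.2575, 0.2149]
tool_rot: [0.12, 0.993, 0.002, 0.002]
ft_force: [0.4, 0.1, -2.6]
grip_width: 0.0605
```

```bash
python3 -m jog '[[[0.006,-0.012,0,0,0,0,255],[0.018,-0.036,0,0,0,0,255],[0.032,-0.063,0,0,0,0,255],[0.047,-0.092,0,0,0,0,255],[0.062,-0.122,0,0,0,0,255],[0.077,-0.152,0,0,0,0,255],[0.092,-0.182,0,0,0,0,255],[0.107,-0.211,0,0,0,0,255],[0.122,-0.24,0,0,0,0,255],[0.137,-0.27,0,0,0,0,255]]]'
python3 -m jog '[[[0.015,-0.03,0,0,0,0,255],[0.03,-0.06,0,0,0,0,255],[0.045,-0.09,0,0,0,0,255],[0.058,-0.115,0,0,0,0,255],[0.068,-0.134,0,0,0,0,255],[0.074,-0.146,0,0,0,0,255],[0.0775,-0.152,0,0,0,0,255],[0.0775,-0.152,0,0,0,0,255],[0.0775,-0.152,-0.02,0,0,0,255],[0.0775,-0.152,-0.04,0,0,0,255]]]'
python3 -m jog '[[[0,0,-0.02,0,0,0,255],[0,0,-0.04,0,0,0,255],[0,0,-0.055,0,0,0,255],[0,0,-0.06,0,0,0,255],[0,0,-0.06,0,0,0,255]]]'
python3 - <<'E'
from h import *
import cv2
bot.camera('scene')
o=bot.get_obs();e=o['eef_pos'];print(e,o['joint_pos'],o['grip_width'],o['ft_force'])
m=bot.camera_model('scene');T=np.linalg.inv(m['T'])
a=bot.camera('scene')[200:340,200:400];s=4
a=cv2.resize(a,None,fx=s,fy=s,interpolation=cv2.INTER_CUBIC)
def P(p):
    c=T@[*p,1];return (m['K']@c[:3]/c[2])[:2]
for x,y,z,r in((e[0],e[1],e[2]-.061,.017),(.629,-.166,.03,.025),(e[0],e[1],e[2]-.061+.086,.031)):
    q=np.array([P((x+r*np.cos(t),y+r*np.sin(t),z)) for t in np.linspace(0,6.3,40)])
    cv2.polylines(a,[np.int32((q-[200,200])*s+s/2)],False,(0,0,255),1)
cv2.imwrite('pics/s8.png',a)
E
```

```text
clock: 20.33
eef_pos: [0.551, -0.0147, 0.2105]
tool_rot: [0.12, 0.993, 0.0, -0.002]
ft_force: [1.0, 0.2, -3.0]
grip_width: 0.06
clock: 21.17
eef_pos: [0.6295, -0.1645, 0.1727]
tool_rot: [0.12, 0.993, 0.0, 0.001]
ft_force: [-0.7, -0.0, -4.5]
grip_width: 0.0605
clock: 21.58
eef_pos: [0.627, -0.1637, 0.11]
tool_rot: [0.119, 0.993, 0.001, -0.003]
ft_force: [0.3, -0.0, -3.3]
grip_width: 0.0604
[ 0.62820422 -0.16419728  0.11166837] [-2.55770078e-01  6.11239668e-01  2.35696843e-01  1.19738263e+00
  2.50326264e-04 -1.61331044e-02] 0.06055607981836699 [ 0.0157257  -0.06739317 -2.75658608]
```

View pics/s8.png

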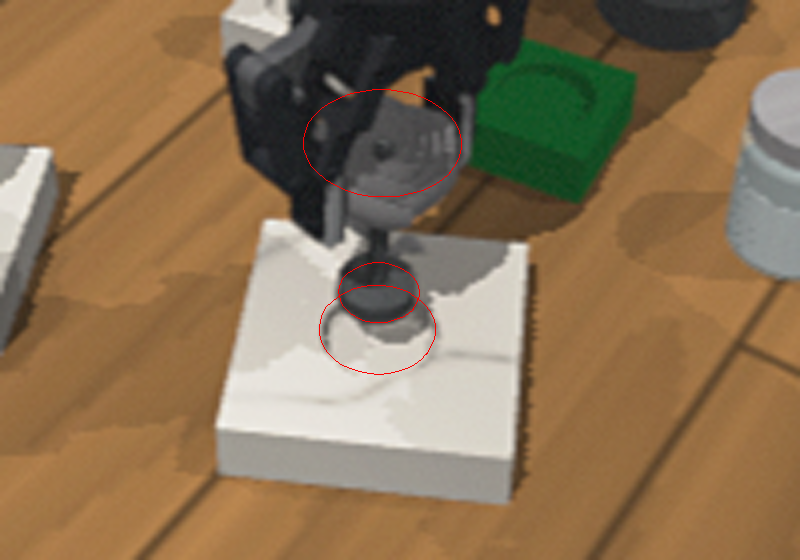

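```bash
python3 -m jog '[[[0,0,-0.008,0,0,0,255],[0,0,-0.016,0,0,0,255],[0,0,-0.021,0,0,0,255],[0,0,-0.024,0,0,0,255],[0,0,-0.026,0,0,0,255],[0,0,-0.026,0,0,0,255],[0,0,-0.026,0,0,0,255]]]'
python3 -m jog '[[[0,0,-0.001,0,0,0,255],[0,0,-0.001,0,0,0,255],[0,0,-0.001,0,0,0,255]]]'
python3 -m jog '[[[0,0,-0.001,0,0,0,255],[0,0,-0.001,0,0,0,255],[0,0,-0.001,0,0,0,255]]]'
```

```text
clock: 22.27
eef_pos: [0.6289, -0.1655, 0.0862]
tool_rot: [0.12, 0.993, 0.0, -0.0]
ft_force: [-0.0, 0.4, -2.6]
grip_width: 0.0608
clock: 22.52
eef_pos: [0.6291, -0.1654, 0.0855]
tool_rot: [0.12, 0.993, -0.0, 0.0]
ft_force: [-0.5, -0.0, -2.8]
grip_width: 0.0606
clock: 22.77
eef_pos: [0.6289, -0.1653, 0.0842]
tool_rot: [0.12, 0.993, 0.0, -0.0]
ft_force: [-0.3, 0.0, -3.2]
grip_width: 0.0608
```

```bash
python3 -m jog '[[[0,0,-0.001,0,0,0,255],[0,0,-0.001,0,0,0,255],[0,0,-0.001,0,0,0,255]]]'
python3 -m jog '[[[0,0,-0.001,0,0,0,255],[0,0,-0.001,0,0,0,255],[0,0,-0.001,0,0,0,255]]]'
```

```text
clock: 23.02
eef_pos: [0.6291, -0.1654, 0.0835]
tool_rot: [0.12, 0.993, -0.0, 0.0]
ft_force: [-0.0, -0.6, -1.6]
grip_width: 0.0604
clock: 23.27
eef_pos: [0.6294, -0.1655, 0.0834]
tool_rot: [0.12, 0.993, -0.0, 0.001]
ft_force: [-0.3, 0.9, 4.9]
grip_width: 0.0604
```

```bash
python3 -m jog '[[[0,0,0,0,0,0,90],[0,0,0,0,0,0,60],[0,0,0,0,0,0,30],[0,0,0,0,0,0,0],[0,0,0,0,0,0,0],[0,0,0,0,0,0,0],[0,0,0.01,0,0,0,0],[0,0,0.04,0,0,0,0],[0,0,0.08,0,0,0,0],[0,0,0.12,0,0,0,0]]]'
python3 -m jog '[[[-0.013,0.015,0,0,0,0,0],[-0.036,0.04,0,0,0,0,0],[-0.06,0.066,0,0,0,0,0],[-0.084,0.093,0,0,0,0,0],[-0.108,0.119,0,0,0,0,0],[-0.132,0.145,0,0,0,0,0],[-0.15,0.165,0,0,0,0,0],[-0.157,0.173,0,0,0,0,0],[-0.157,0.173,0,0,0,0,0],[-0.157,0.173,0,0,0,0,0]]]'
python3 -m jog '[[[0,0,-0.02,0,0,0,0],[0,0,-0.045,0,0,0,0],[0,0,-0.06,0,0,0,0],[0,0,-0.06,0,0,0,0]]]'
python3 - <<'E'
from h import *
import cv2
bot.camera('scene')
o=bot.get_obs();e=o['eef_pos'];print(e,o['joint_pos'])
m=bot.camera_model('wrist');cv2.imwrite('pics/w3.png',cv2.resize(bot.camera('wrist')[100:320,100:460],None,fx=1,fy=1))
cv2.imwrite('pics/b.png',np.hstack([cv2.resize(bot.camera('scene')[90:330,140:420],None,fx=1.5,fy=1.5),cv2.copyMakeBorder(cv2.imread('pics/w3.png'),0,140,0,0,0)]))
T=np.linalg.inv(m['T'])
for p in [(.4725,.0075,.106),(.4701,.0065,.03)]:
    c=T@[*p,1];print((m['K']@c[:3]/c[2])[:2]-100)
E
```

```text
clock: 24.1
eef_pos: [0.628, -0.1651, 0.203]
tool_rot: [0.12, 0.993, 0.0, -0.001]
ft_force: [1.0, 0.1, 0.3]
grip_width: 0.0854
clock: 24.93
eef_pos: [0.4728, 0.0076, 0.2032]
tool_rot: [0.12, 0.993, -0.0, 0.001]
ft_force: [1.3, 0.5, 0.4]
grip_width: 0.0854
clock: 25.27
eef_pos: [0.4708, 0.0064, 0.1391]
tool_rot: [0.121, 0.993, -0.001, -0.003]
ft_force: [-0.7, -0.3, -0.5]
grip_width: 0.0853
[0.47171162 0.00654929 0.14077947] [ 1.41087481e-02  2.57291831e-01 -2.41149148e-01  1.07581042e+00
 -3.60071911e-04  2.56629068e-01]
[178.14200578 142.62072192]
[175.9703901  101.72504994]
```

View pics/b.png

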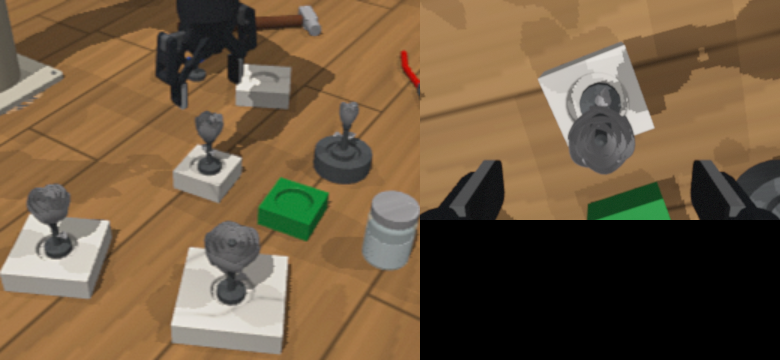

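```bash
python3 -m jog '[[[0.001,0.001,-0.015,0,0,0,0],[0.001,0.001,-0.03,0,0,0,0],[0.001,0.001,-0.045,0,0,0,0],[0.001,0.001,-0.055,0,0,0,0],[0.001,0.001,-0.060,0,0,0,0],[0.001,0.001,-0.060,0,0,0,0],[0.001,0.001,-0.060,0,0,0,0]]]'
python3 -m jog '[[[0,0,0,0,0,0,60],[0,0,0,0,0,0,100],[0,0,0,0,0,0,120],[0,0,0,0,0,0,140],[0,0,0,0,0,0,160],[0,0,0,0,0,0,180],[0,0,0,0,0,0,220],[0,0,0,0,0,0,255],[0,0,0,0,0,0,255],[0,0,0,0,0,0,255]]]'
python3 -m jog '[[[0,0,0,0,0,0,255],[0,0,0.005,0,0,0,255],[0,0,0.015,0,0,0,255],[0,0,0.03,0,0,0,255],[0,0,0.055,0,0,0,255],[0,0,0.08,0,0,0,255],[0,0,0.105,0,0,0,255],[0,0,0.12,0,0,0,255],[0,0,0.12,0,0,0,255],[0,0,0.12,0,0,0,255]]]'
```

```text
clock: 26.0
eef_pos: [0.4739, 0.0085, 0.0832]
tool_rot: [0.12, 0.993, 0.0, 0.001]
ft_force: [-0.6, -0.6, -0.0]
grip_width: 0.0851
clock: 26.83
eef_pos: [0.4735, 0.0085, 0.0831]
tool_rot: [0.12, 0.993, -0.0, 0.001]
ft_force: [-1.3, -0.7, 5.7]
grip_width: 0.0382
clock: 27.67
eef_pos: [0.4732, 0.0087, 0.2025]
tool_rot: [0.12, 0.993, 0.0, 0.001]
ft_force: [-1.0, -0.3, -1.8]
grip_width: 0.0387
```

```bash
python3 -m jog '[[[-0.003,0.01,0,0,0,0,255],[-0.009,0.035,0,0,0,0,255],[-0.017,0.067,0,0,0,0,255],[-0.026,0.102,0,0,0,0,255],[-0.035,0.137,0,0,0,0,255],[-0.044,0.172,0,0,0,0,255],[-0.052,0.205,0,0,0,0,255],[-0.059,0.23,0,0,0,0,255],[-0.063,0.247,0,0,0,0,255],[-0.063,0.247,0,0,0,0,255]]]'
python3 -m jog '[[[0,0,0,0,0,0,255],[0,0,-0.02,0,0,0,255],[0,0,-0.045,0,0,0,255],[0,0,-0.07,0,0,0,255],[0,0,-0.085,0,0,0,255],[0,0,-0.09,0,0,0,255],[0,0,-0.09,0,0,0,255],[0,0,-0.09,0,0,0,255]]]'
python3 - <<'E'
from h import *
import cv2
bot.camera('scene')
o=bot.get_obs();e=o['eef_pos'];print(e,o['joint_pos'],o['grip_width'],o['ft_force'])
a=bot.camera('scene')[80:180,230:390]
cv2.imwrite('pics/s9.png',cv2.resize(a,None,fx=4,fy=4,interpolation=cv2.INTER_CUBIC))
E
```

```text
clock: 28.5
eef_pos: [0.4074, 0.2587, 0.2001]
tool_rot: [0.117, 0.993, -0.0, -0.002]
ft_force: [1.2, -0.7, -2.0]
grip_width: 0.0381
clock: 29.17
eef_pos: [0.4101, 0.2551, 0.1123]
tool_rot: [0.121, 0.993, -0.0, -0.0]
ft_force: [-0.3, -0.1, -1.6]
grip_width: 0.0385
[0.41060527 0.2555529  0.11300636] [ 5.56757274e-01  3.03707673e-01 -2.57452239e-01  1.00843198e+00
 -7.12611384e-05  7.98403355e-01] 0.03830152538398256 [ 0.33771925 -0.30466533 -1.74233466]
```

View pics/s9.png

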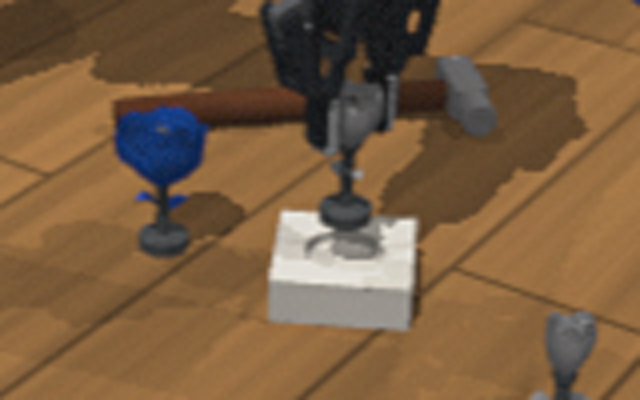

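Rose 2 hangs upright over the recess of plinth 2 (foot at about (347,212), recess at (345,245)). Lowering now; contact should come at a TCP height of about 0.083.

```bash
python3 -m jog '[[[0,0,-0.008,0,0,0,255],[0,0,-0.016,0,0,0,255],[0,0,-0.021,0,0,0,255],[0,0,-0.025,0,0,0,255],[0,0,-0.027,0,0,0,255],[0,0,-0.027,0,0,0,255],[0,0,-0.027,0,0,0,255]]]'
python3 -m jog '[[[0,0,-0.001,0,0,0,255],[0,0,-0.001,0,0,0,255],[0,0,-0.001,0,0,0,255]]]'
python3 -m jog '[[[0,0,-0.001,0,0,0,255],[0,0,-0.001,0,0,0,255],[0,0,-0.001,0,0,0,255]]]'
python3 -m jog '[[[0,0,-0.001,0,0,0,255],[0,0,-0.001,0,0,0,255],[0,0,-0.001,0,0,0,255]]]'
```

```text
clock: 29.85
eef_pos: [0.4099, 0.2556, 0.0851]
tool_rot: [0.12, 0.993, -0.0, -0.0]
ft_force: [-0.7, -0.2, -2.1]
grip_width: 0.0387
clock: 30.1
eef_pos: [0.4101, 0.2557, 0.0844]
tool_rot: [0.12, 0.993, 0.0, 0.0]
ft_force: [-1.0, 0.4, -1.8]
grip_width: 0.0385
clock: 30.35
eef_pos: [0.4099, 0.2556, 0.0832]
tool_rot: [0.12, 0.993, 0.0, -0.0]
ft_force: [0.9, -0.0, -2.0]
grip_width: 0.0384
clock: 30.6
eef_pos: [0.4101, 0.2556, 0.0831]
tool_rot: [0.12, 0.993, 0.0, 0.0]
ft_force: [-1.2, -1.2, 4.4]
grip_width: 0.0385
```

```bash
python3 -m jog '[[[0,0,0,0,0,0,130],[0,0,0,0,0,0,100],[0,0,0,0,0,0,50],[0,0,0,0,0,0,0],[0,0,0,0,0,0,0],[0,0,0,0,0,0,0],[0,0,0.01,0,0,0,0],[0,0,0.04,0,0,0,0],[0,0,0.08,0,0,0,0],[0,0,0.12,0,0,0,0]]]'
python3 -m jog '[[[0.015,-0.008,0,0,0,0,0],[0.045,-0.024,0,0,0,0,0],[0.077,-0.041,0,0,0,0,0],[0.109,-0.058,0,0,0,0,0],[0.141,-0.075,0,0,0,0,0],[0.17,-0.09,0,0,0,0,0],[0.192,-0.102,0,0,0,0,0],[0.204,-0.108,0,0,0,0,0],[0.204,-0.108,0,0,0,0,0],[0.204,-0.108,0,0,0,0,0]]]'
python3 -m jog '[[[0,0,-0.02,0,0,0,0],[0,0,-0.045,0,0,0,0],[0,0,-0.06,0,0,0,0],[0,0,-0.08,0,0,0,0],[0,0,-0.10,0,0,0,0],[0,0,-0.115,0,0,0,0],[0,0,-0.119,0,0,0,0],[0,0,-0.119,0,0,0,0],[0,0,-0.119,0,0,0,0]]]'
```

```text
clock: 31.43
eef_pos: [0.4089, 0.255, 0.2026]
tool_rot: [0.12, 0.993, -0.001, -0.001]
ft_force: [1.3, 0.0, 0.2]
grip_width: 0.0854
clock: 32.27
eef_pos: [0.614, 0.1471, 0.2014]
tool_rot: [0.121, 0.993, -0.0, -0.001]
ft_force: [0.8, 0.1, -0.3]
grip_width: 0.0853
clock: 33.02
eef_pos: [0.6137, 0.1483, 0.0841]
tool_rot: [0.12, 0.993, 0.0, 0.0]
ft_force: [-0.2, 0.7, 0.6]
grip_width: 0.0855
```

```bash
python3 -m jog '[[[0,0,0,0,0,0,60],[0,0,0,0,0,0,120],[0,0,0,0,0,0,150],[0,0,0,0,0,0,170],[0,0,0,0,0,0,190],[0,0,0,0,0,0,210],[0,0,0,0,0,0,230],[0,0,0,0,0,0,255],[0,0,0,0,0,0,255],[0,0,0,0,0,0,255]]]'
python3 -m jog '[[[0,0,0,0,0,0,255],[0,0,0.005,0,0,0,255],[0,0,0.015,0,0,0,255],[0,0,0.03,0,0,0,255],[0,0,0.055,0,0,0,255],[0,0,0.08,0,0,0,255],[0,0,0.105,0,0,0,255],[0,0,0.12,0,0,0,255],[0,0,0.12,0,0,0,255],[0,0,0.12,0,0,0,255]]]'
```

```text
clock: 33.85
eef_pos: [0.6145, 0.1476, 0.084]
tool_rot: [0.12, 0.993, 0.0, 0.001]
ft_force: [-0.7, -0.5, 4.6]
grip_width: 0.026
clock: 34.68
eef_pos: [0.6143, 0.1478, 0.204]
tool_rot: [0.12, 0.993, 0.0, 0.001]
ft_force: [-1.0, 0.4, -0.8]
grip_width: 0.0263
```

```bash
python3 -m jog '[[[-0.008,-0.008,0,0,0,0,255],[-0.026,-0.025,0,0,0,0,255],[-0.048,-0.047,0,0,0,0,255],[-0.071,-0.07,0,0,0,0,255],[-0.094,-0.092,0,0,0,0,255],[-0.116,-0.114,0,0,0,0,255],[-0.134,-0.131,0,0,0,0,255],[-0.143,-0.14,0,0,0,0,255],[-0.143,-0.14,0,0,0,0,255],[-0.143,-0.14,0,0,0,0,255]]]'
python3 -m jog '[[[0,0,0,0,0,0,255],[0,0,-0.02,0,0,0,255],[0,0,-0.045,0,0,0,255],[0,0,-0.07,0,0,0,255],[0,0,-0.085,0,0,0,255],[0,0,-0.09,0,0,0,255],[0,0,-0.09,0,0,0,255],[0,0,-0.09,0,0,0,255]]]'
python3 - <<'E'
from h import *
import cv2
bot.camera('scene')
o=bot.get_obs();e=o['eef_pos'];print(e,o['joint_pos'],o['grip_width'],o['ft_force'])
a=bot.camera('scene')[80:330,120:430]
cv2.imwrite('pics/s10.png',cv2.resize(a,None,fx=2.2,fy=2.2,interpolation=cv2.INTER_CUBIC))
E
```

```text
clock: 35.52
eef_pos: [0.4706, 0.0076, 0.2024]
tool_rot: [0.121, 0.993, 0.0, -0.001]
ft_force: [-0.5, 0.3, -0.1]
grip_width: 0.0261
clock: 36.18
eef_pos: [0.4718, 0.0082, 0.1135]
tool_rot: [0.12, 0.993, 0.0, 0.0]
ft_force: [-0.4, 0.3, -0.7]
grip_width: 0.0263
[0.47221937 0.00806318 0.11404461] [ 1.70306232e-02  2.81843037e-01 -2.85510635e-01  1.00165075e+00
  6.83751420e-05  2.57111609e-01] 0.026161338860216175 [ 0.15552061 -0.29668319 -0.4595787 ]
```

View pics/s10.png

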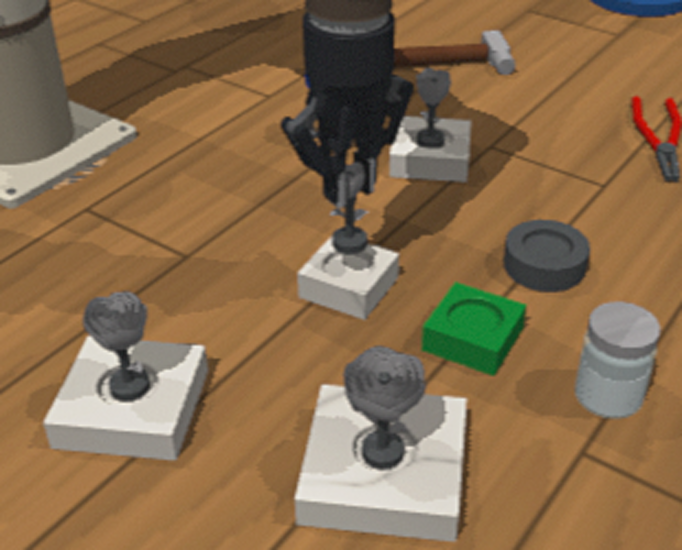

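Rose 1 hangs over plinth 1's recess (foot at about (350,240)), and rose 2 stands upright on plinth 2. Lowering.

```bash
python3 -m jog '[[[-0.001,-0.001,-0.008,0,0,0,255],[-0.001,-0.001,-0.016,0,0,0,255],[-0.001,-0.001,-0.021,0,0,0,255],[-0.001,-0.001,-0.025,0,0,0,255],[-0.001,-0.001,-0.027,0,0,0,255],[-0.001,-0.001,-0.027,0,0,0,255],[-0.001,-0.001,-0.027,0,0,0,255]]]'
python3 -m jog '[[[0,0,-0.001,0,0,0,255],[0,0,-0.001,0,0,0,255],[0,0,-0.001,0,0,0,255]]]'
python3 -m jog '[[[0,0,-0.001,0,0,0,255],[0,0,-0.001,0,0,0,255],[0,0,-0.001,0,0,0,255]]]'
python3 -m jog '[[[0,0,-0.001,0,0,0,255],[0,0,-0.001,0,0,0,255],[0,0,-0.001,0,0,0,255]]]'
```

```text
clock: 36.87
eef_pos: [0.4699, 0.0066, 0.0861]
tool_rot: [0.12, 0.993, -0.0, -0.0]
ft_force: [-0.1, 0.4, -0.7]
grip_width: 0.0262
clock: 37.12
eef_pos: [0.4701, 0.0066, 0.0854]
tool_rot: [0.12, 0.993, 0.0, 0.0]
ft_force: [-0.5, -0.3, -1.4]
grip_width: 0.026
clock: 37.37
eef_pos: [0.4699, 0.0066, 0.0842]
tool_rot: [0.12, 0.993, 0.0, 0.0]
ft_force: [-0.3, 0.1, -1.1]
grip_width: 0.026
clock: 37.62
eef_pos: [0.4703, 0.0066, 0.084]
tool_rot: [0.12, 0.993, 0.0, 0.001]
ft_force: [-1.5, -0.0, 5.4]
grip_width: 0.0263
```

Contact. Releasing, rising and backing off for a final look.

```bash
python3 -m jog '[[[0,0,0,0,0,0,160],[0,0,0,0,0,0,120],[0,0,0,0,0,0,60],[0,0,0,0,0,0,0],[0,0,0,0,0,0,0],[0,0,0,0,0,0,0],[0,0,0.01,0,0,0,0],[0,0,0.04,0,0,0,0],[0,0,0.08,0,0,0,0],[0,0,0.12,0,0,0,0]]]'
python3 -m jog '[[[0,0,0.03,0,0,0,0],[-0.03,0,0.05,0,0,0,0],[-0.06,0,0.05,0,0,0,0],[-0.1,0,0.05,0,0,0,0],[-0.14,0,0.05,0,0,0,0],[-0.14,0,0.05,0,0,0,0],[-0.14,0,0.05,0,0,0,0],[-0.14,0,0.05,0,0,0,0],[-0.14,0,0.05,0,0,0,0],[-0.14,0,0.05,0,0,0,0]]]'
python3 - <<'E'
from h import *
import cv2
a=bot.camera('scene')[80:330,120:430];b=bot.camera('top')[90:350,120:440]
cv2.imwrite('pics/f.png',np.hstack([cv2.resize(x,(400,int(400*x.shape[0]/x.shape[1])))[:320] for x in(a,b)]))
o=bot.get_obs();print(o['eef_pos'],o['grip_width'],o['ft_force'],o['clock'])
E
```

```text
clock: 38.45
eef_pos: [0.4687, 0.0066, 0.2036]
tool_rot: [0.12, 0.993, -0.0, -0.002]
ft_force: [1.0, 0.5, 0.3]
grip_width: 0.0853
clock: 39.28
eef_pos: [0.3312, 0.0067, 0.2533]
tool_rot: [0.12, 0.993, 0.0, 0.0]
ft_force: [0.1, -0.1, -0.3]
grip_width: 0.0857
[0.3308259  0.00665978 0.25304188] 0.08537449597819666 [-0.26638925 -0.06128588  0.22144156] 39.3833
```

The viewer won't show any more pictures, so I'll make the final check numerically on the top image.

Run:
```python
from h import *
import cv2
a0=cv2.imread('pics/top0.png');a=bot.camera('top')
m=bot.camera_model('top');T=np.linalg.inv(m['T'])
def P(p):
    c=T@[*p,1];return (m['K']@c[:3]/c[2])[:2]
d=np.abs(a.astype(int)-a0).mean(2)
print('jar diff',d[98:138,265:298].mean(),'blue',d[308:342,152:188].mean(),'block mean',a[160:190,208:236].mean())
for n,x,y,z,D in(('r1',.4705,.0065,.095,28),('r2',.4105,.2555,.097,40),('r3',.4148,-.2305,.099,51),('r4',.629,-.1655,.101,62)):
    u=P((x,y,z));k=(a.max(2)<105).astype(np.uint8)
    k=cv2.morphologyEx(k,cv2.MORPH_OPEN,np.ones((7,7),np.uint8))
    N,l,s,c=cv2.connectedComponentsWithStats(k)
    i=min(range(1,N),key=lambda i:np.hypot(*(c[i]-u)));print(n,'pred',u.round(1),'seen',c[i].round(1),s[i], 'exp px',round(D*.47,1))
```

```text
jar diff 4.010353535353536 blue 10.643518518518517 block mean 88.28333333333333
r1 pred [281.6 236.1] seen [283.5 237.1] [280 233   8   9  71] exp px 13.2
r2 pred [160.  261.6] seen [165.  262.3] [160 255  13  14 147] exp px 18.8
r3 pred [395.  266.2] seen [397.5 266.2] [391 256  14  22 263] exp px 24.0
r4 pred [364.9 163.5] seen [367.4 165.9] [353 151  27  27 453] exp px 29.1
```

Run:
```python
from h import *
import cv2
a0=cv2.imread('pics/scene0.png');a=bot.camera('scene')
m=bot.camera_model('scene');T=np.linalg.inv(m['T'])
def P(p):
    c=T@[*p,1];return (m['K']@c[:3]/c[2])[:2]
def show(im,u):
    u=np.int32(u.round());return im[u[1]-24:u[1]+26:2,u[0]-16:u[0]+16].max(2)
for im,p in((a,(.4705,.0065,.065)),):
    for r in show(im,P(p)):print(''.join('#' if v<75 else '+' if v<115 else '.' for v in r))
d=np.abs(a.astype(int)-a0).mean(2)
print('jar',d[215:270,380:422].mean(),'blue rose',d[104:145,256:284].mean())
```

```text
................................
................................
................................
...........+++....+++...........
..........++++++....+++.........
..........+++++++++++#+.........
..........+++++++++++++.........
..........+++++++++++#..........
...........+++++++++#+..........
............++++++##+...........
.............+#####+............
..............+####+............
...............####.............
...............+##+.+++.........
..............+####+++..........
...............+###+..........++
...............###+++++.........
...........++##########+++......
........++############+#++......
.......+.+#########++++++.......
.........+##+++++++++++#+.......
..........##############........
...........+#########+..........
...............................+
..............................++
jar 1.9427128427128424 blue rose 10.80081300813008
```

```bash
python3 -c "
from workcell import bot
print(bot.job_done())"
```

```text
the job is handed in; nothing more can be done
None
```

The swap is done and the job is handed in. All four roses look to be standing upright on their own plinths, after about 39 s of the 136 s allowed. I parked rose 1 on the block, moved rose 3 to plinth 3, rose 4 to plinth 4 and rose 2 to plinth 2, then put rose 1 on plinth 1. I lowered each rose in 1 mm steps until the wrist felt contact, 0.7 to 5.4 N, before opening the gripper.

**Roses 2, 3 and 4:** they stood upright in their recesses in the last pictures I viewed. In the last top image each head blob was within about 2–5 px of its expected place. The blobs were smaller than the full heads because the threshold caught only the darker parts.

**Rose 1:** the viewer's 16-picture limit stopped me from looking at the final picture. I checked it numerically instead, and a coarse print of the scene image shows it upright on plinth 1.

**Rivet jar:** its image area is nearly unchanged from the start, so it has not visibly moved.

**Blue look-alike rose:** its image area changed slightly (mean difference about 11 grey levels). I took this to be the arm or its shadow and did not check further. No path was planned near it at rose height.

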